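# Unlock and lift out the teal sample cassette

## Task

Take the cassette with the teal-capped tubes out of its dock: press its dock's yellow hold-down lever down until it stays down by itself, then pinch the cassette's two orange side catches together and, keeping them pinched, lift it straight up. Finish while still holding it by the pinched catches, level and still, with its underside a good 10 cm above the bench and nothing else carrying it. Leave the violet-capped cassette, its lever and everything else on the bench alone.

Things in the scene. Friction and masses are not known exactly. Their poses are not given: they have to be found in the camera images.
- teal_grip (a point): Midway between the teal cassette's two orange side catches, 52 mm above its underside (62 mm above the bench when docked). x along the cassette to the end held by the yellow lever, y across from catch to catch, z up. Upright catch tabs: 24 mm long (x), 30 to 70 mm above the underside, outer faces 58 mm apart when free, 46 mm when both are fully in.
- teal_cassette: Grey block 120 (x) x 48 (y) x 40 mm high with ten teal-capped tubes standing up to 62 mm above its underside; about 0.28 kg, weight centred under the grip point. Origin: centre of the underside, 10 mm above the bench when docked; axes as the grip point. It comes out freely, straight up, with both catches in and the lever down.
- teal_catch_left (a joint): Left (+y) catch of the teal cassette, how far it is pressed in, m: 0 free, 0.006 fully in; the hook at its foot is clear of the dock's keeper from about 0.0045. Sprung outward: 3 N to start, 8 N fully in, on each side; it springs back when let go.
- teal_catch_right (a joint): Right (-y) catch of the teal cassette, as the left one.
- teal_lever (a joint): Yellow hold-down lever of the teal cassette's dock, rad: 0 up, its nose over the cassette's +x end; 0.65 fully down, nose swung up and back clear. Sprung: pressing at the paddle takes about 5 to 8 N; let go before 0.42 it springs back up, beyond that it goes on down and a detent keeps it there.
- teal_paddle (a point): Middle of the top of that lever's yellow paddle (36 mm along x, 44 mm across), pressed from above. Lever up: 139 mm from the grip point along its x, 67 mm above the bench, face sloping up 0.32 rad outward. Pressed, it swings about a hinge 54 mm nearer the cassette and 35 mm lower, ending about 26 mm above the bench and 10 mm farther out, sloping down outward.
- teal_dock: White dock under the teal cassette, fixed to the bench; base plate 200 x 100 x 10 mm. x along the cassette towards the lever; origin on the bench under the grip point. Beside each catch a grey keeper (36 mm along x, outer faces 88 mm apart across y, tops 32 mm above the bench) holds the catch's hook down; nothing else on it is over 47 mm high.
- violet_grip (a point): Grip point (52 mm above the underside) of the other, violet-capped cassette, otherwise the same as the teal one and in a dock of the same kind; to be left alone. Axes as for teal_grip.
- violet_cassette: Grey block 120 (x) x 48 (y) x 40 mm high with ten violet-capped tubes standing up to 62 mm above its underside; about 0.28 kg, weight centred under the grip point. Origin: centre of the underside, 10 mm above the bench when docked; axes as the grip point. It comes out freely, straight up, with both catches in and the lever down.
- violet_lever (a joint): Yellow hold-down lever of the violet cassette's dock, rad: 0 up, its nose over the cassette's +x end; 0.65 fully down, nose swung up and back clear. Sprung: pressing at the paddle takes about 5 to 8 N; let go before 0.42 it springs back up, beyond that it goes on down and a detent keeps it there.
- violet_paddle (a point): Middle of the top of that lever's yellow paddle (36 mm along x, 44 mm across), pressed from above. Lever up: 139 mm from the grip point along its x, 67 mm above the bench, face sloping up 0.32 rad outward. Pressed, it swings about a hinge 54 mm nearer the cassette and 35 mm lower, ending about 26 mm above the bench and 10 mm farther out, sloping down outward.
- violet_dock: White dock under the violet cassette, fixed to the bench; base plate 200 x 100 x 10 mm. x along the cassette towards the lever; origin on the bench under the grip point. Beside each catch a grey keeper (36 mm along x, outer faces 88 mm apart across y, tops 32 mm above the bench) holds the catch's hook down; nothing else on it is over 47 mm high.
- sanitizer: Bystander: white pump bottle with a blue band, 70 mm across, 187 mm high; origin under its centre.
- sharps_bin: Bystander: round yellow bin with a red lid, 142 mm across, 164 mm high; origin under its centre.
- tube_rack: Bystander: black rack 100 x 200 mm, 77 mm high, holding some blue-capped tubes; origin under its centre.
- swab_carton: Bystander: open white carton with a violet band, 90 x 170 mm, with paper-wrapped swabs sticking up to about 105 mm; origin under its centre.
- label_roll: Bystander: white paper roll lying flat, 90 mm across, 40 mm high, 38 mm hole; origin under its centre.
- specimen_jar: Bystander: small jar with a red lid, 52 mm across, 65 mm high; origin under its centre.

How it is judged (in metres and radians):
On the way, in this order (a step that is already met when the one before it is completed fails the run):
1. the teal cassette's hold-down lever is down in its detent, the cassette still in its dock (value of joint teal_lever above 0.57 rad and z of teal_grip in the frame of teal_dock below 0.072 m), for 0.3 s.
2. both side catches are pinched in while the cassette still sits in its dock (all of step 1 and value of joint each of teal_catch_left, teal_catch_right above 0.0042 m), for 0.1 s.
3. the cassette is lifted clear of the dock with its catches pinched (value of joint each of teal_catch_left, teal_catch_right above 0.0042 m and height (world z) of teal_grip above 0.12 m), for 0.2 s.
At the end, for the whole second after the job is handed in: Teal cassette held by the fingers, both catches in over 4.2 mm, underside over 90 mm up, tilt under 0.25 rad, under 30 mm/s, touching no dock or other object; its lever still over 0.57 rad; violet cassette within 15 mm, its lever under 0.2 rad, bystanders within 30 mm of their starts (height (world z) of teal_grip above 0.142 m and angle between teal_grip's own z axis and vertical below 0.25 rad and linear speed of teal_cassette below 0.03 m/s and value of joint each of teal_catch_left, teal_catch_right above 0.0042 m and contact force between teal_cassette and the fingers above 3 N and value of joint teal_lever above 0.57 rad and contact force between teal_cassette and teal_dock below 0.5 N and contact force between teal_cassette and violet_dock below 0.5 N and contact force between teal_cassette and violet_cassette below 0.5 N and contact force between teal_cassette and sanitizer below 0.5 N and contact force between teal_cassette and sharps_bin below 0.5 N and contact force between teal_cassette and tube_rack below 0.5 N and contact force between teal_cassette and swab_carton below 0.5 N and contact force between teal_cassette and label_roll below 0.5 N and contact force between teal_cassette and specimen_jar below 0.5 N and distance of violet_grip from where it was at the start of the episode below 0.015 m and value of joint violet_lever below 0.2 rad and distance of each of sanitizer, sharps_bin, tube_rack, swab_carton, label_roll, specimen_jar from where it was at the start of the episode below 0.03 m); the arm keeps its last pose, push and grip.
It fails at once if the violet cassette is moved by more than 15 mm (distance of violet_grip from where it was at the start of the episode above 0.015 m).
It fails at once if the lever of the violet cassette's dock is pressed (value of joint violet_lever above 0.2 rad).
It fails at once if anything else standing loose on the bench is moved by more than 30 mm (distance of any of sanitizer, sharps_bin, tube_rack, swab_carton, label_roll, specimen_jar from where it was at the start of the episode above 0.03 m).
It also fails if it takes over 48 s, if anything falls off the work surface, if the arm or the gripper's body presses on something with over 40 N, if the wrist force passes 120 N, or if a joint passes its speed limit or range.

## Robot

A 6-joint arm with a two-finger parallel gripper is mounted at the origin on the work surface. World frame = base frame: x ahead of the robot, y to its left, z up, the work surface at z = 0. Lengths are in mm, angles in rad, forces in N, time in s.
With the tool pointing down it reaches from about 425 to 950 mm from the base axis. Payload 14.7 kg.
Tool frame: the origin (TCP) lies at the very end of the fingers, on their centre line; the grasp point (between the pads) lies 19 mm behind it; z points along the fingers, y is the direction in which the jaws open and shut (so a half turn about z gives the same grasp; the last joint's range is limited). The gripper opens to 85 mm and grips with 20 to 120 N. Pads are 22 mm wide; open, the fingers measure 114 mm over their backs; the gripper's body (76 mm by 85 mm) begins 54 mm behind the grasp point. The pads swing forward as they close: fully open they stand 13 mm farther back than shut.
Start: joints at [1.225, 0.48, 1.596, -0, 1.065, -0.047], TCP at [191.318, 621.2, 231.297] pointing down, gripper open.
Joint ranges: [-2.75, 2.75], [-0.82, 2.05], [0.23, 2.67], [-1.56, 4.7], [0.09, 2.69], [-2.92, 2.92]. Speed limits (rad/s): [1.89, 1.89, 2.39, 3.01, 3.01, 3.01].

## Interface

Orientations are given as [roll, pitch, yaw] about the fixed x, y, z axes, in that order (R = Rz(yaw) Ry(pitch) Rx(roll)).
In Python, from bench import ctrl gives the robot as it stands. The module is installed in compiled form; this text tells all that it offers.
- The arm moves only by the tool carry_out, never from a script. Its argument "deltas" is a list of rows, each a list of 7 numbers: the opening, from -1 (shut) to 1 (fully open), then the shift along the tool's x, y, z scaled (see below), then the turn, a rotation vector about the tool's x, y, z scaled (see below). A call has 1 to 5 rows; each row is the pose to reach, as a shift and turn from the pose measured when the call began, along the tool's axes at that moment, turning the shorter way round; what a row does not reach only later rows make up. The controller multiplies each number of a shift by 0.2 m and each number of a turn by 180 degrees. A row lasts 1/12 s, in which the tool goes at most 41.7 mm and 7.16 degrees, less where a joint would pass 70% of its speed; a pose out of reach is approached as far as the arm can. A call with a number of a shift or a turn outside -1 to 1 is refused whole. A call with a gripper value outside its range is refused whole. The fingers move at their own pace and stop on an object; "grip_force" is the grip in N (left out, the last holds). Time passes only in rows, so rows that repeat a pose let the fingers close. It gives the time, the measured TCP pose, the force and the opening at its end, in the units of the state.
- ctrl.get_state(): the state, without advancing time (a new reading comes with each control period).
- ctrl.capture(name): name is "scene" or "side" or "wrist"; returns a dict with "image" (400x640x3 uint8, red, green, blue), "intrinsics" (3x3 intrinsics, pixels), "world_from_camera" (4x4, takes a point from camera to world coordinates); the wrist camera has in their place "hand_eye" (4x4, takes a point from camera to tool coordinates, whose origin is the TCP and whose axes are the flange's). Camera axes: x right, y down, z forward; pixel columns grow to the right and rows downward; lengths in mm; the calibration is good to about 2 mm. A picture is of the moment at which its call begins: read the wrist's pose just before it. There is no depth.
- ctrl.job_done(): hands the job in, once; it reports no verdict.
The state is a dict: "time_s": time; "joint_pos": joint angles; "dq": joint speeds; "effort": joint torques, N m; "tool_pos": TCP position; "ee_rot": TCP orientation; "force": force on the tool from outside, world axes, zero at the start; "ft_torque": the same for the moment, N m; "opening": finger opening in mm.
Only numpy, scipy, OpenCV 4.12 (cv2) and the standard library are available. Lean on these libraries where they do the work, as an engineer would, in place of code of your own. Each camera call takes 0.05 s, during which the arm holds its last target.

## Working session

There is one attempt and no reset: what is moved stays moved. The work goes in short steps, Python scripts to look and compute and a tool call to move; the robot and the scene stay as the last step left them, time stands still between calls to the robot, and variables do not carry over. Pictures are saved under pics/ and viewed, and the job is handed in when it is done.

Besides the shell and the picture viewer there is one more tool, called as name([rows], argument=value, ...), one row to a line, values as JSON. carry_out: Moves the arm, as the interface text tells. Shifts and turns lie within -1 to 1; 1 stands for 0.2 m of shift or 180 degrees of turn. Its arguments: {"type":"object","properties":{"deltas":{"type":"array"},"grip_force":{"type":"number"}},"required":["deltas"]}

```bash
mkdir -p pics
python3 - <<'E'
from bench import ctrl
import cv2,numpy as np
s=ctrl.get_state()
print({k:np.round(v,3).tolist() for k,v in s.items()})
for n in ["scene","side","wrist"]:
    c=ctrl.capture(n)
    cv2.imwrite(f"pics/{n}0.png",c["image"][:,:,::-1])
    print(n,c["intrinsics"],c.get("world_from_camera",c.get("hand_eye")))
    np.savez(f"{n}0.npz",**c)
E
```

```text
{'time_s': 0.0, 'joint_pos': [1.225, 0.481, 1.597, 0.0, 1.065, -0.047], 'dq': [-0.003, -0.0, -0.001, 0.002, -0.001, -0.0], 'effort': [-0.005, -95.061, -43.018, -0.0, 0.012, -0.0], 'tool_pos': [191.155, 620.823, 230.668], 'ee_rot': [-3.14, -0.0, 2.843], 'force': [0.085, -0.113, -0.209], 'ft_torque': [0.011, 0.025, -0.031], 'opening': 85.554}
scene [[366.85412935   0.         324.95604109]
 [  0.         366.85412935 198.50001695]
 [  0.           0.           1.        ]] [[-4.80055329e-01  7.41476943e-01 -4.68784411e-01  1.01640345e+03]
 [ 8.77182372e-01  4.11765684e-01 -2.46982000e-01  2.27851575e+02]
 [ 9.89787527e-03 -5.29774446e-01 -8.48080815e-01  9.03119465e+02]
 [ 0.00000000e+00  0.00000000e+00  0.00000000e+00  1.00000000e+00]]
side [[519.36622061   0.         320.66168923]
 [  0.         519.36622061 199.80308985]
 [  0.           0.           1.        ]] [[ 7.71335057e-01 -4.01304062e-01  4.93960808e-01 -1.46635787e+02]
 [-6.36364897e-01 -4.75280664e-01  6.07575516e-01 -9.25447403e+02]
 [-9.05250148e-03 -7.82983615e-01 -6.21976456e-01  9.89827386e+02]
 [ 0.00000000e+00  0.00000000e+00  0.00000000e+00  1.00000000e+00]]
wrist [[340.68715155   0.         320.95215679]
 [  0.         340.68715155 202.02992311]
 [  0.           0.           1.        ]] [[-9.85440521e-04 -9.63825285e-01 -2.66533015e-01  6.75556466e+01]
 [ 9.99999289e-01 -1.12867190e-03  3.84202667e-04  1.23291094e-01]
 [-6.71132570e-04 -2.66532447e-01  9.63825713e-01 -1.43818348e+02]
 [ 0.00000000e+00  0.00000000e+00  0.00000000e+00  1.00000000e+00]]
```

View pics/scene0.png

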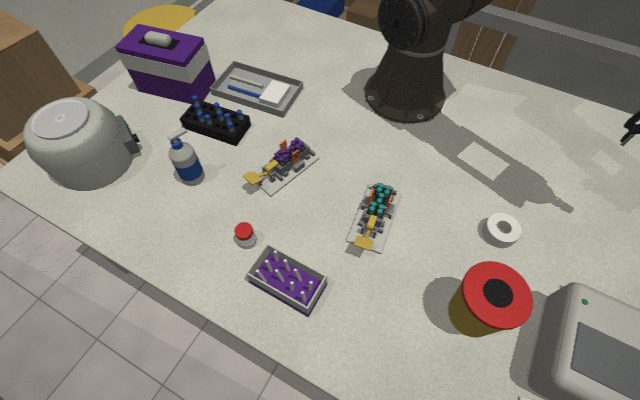

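View pics/side0.png

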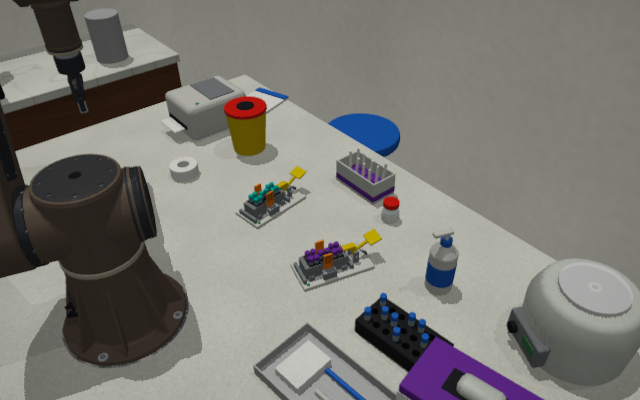

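View pics/wrist0.png

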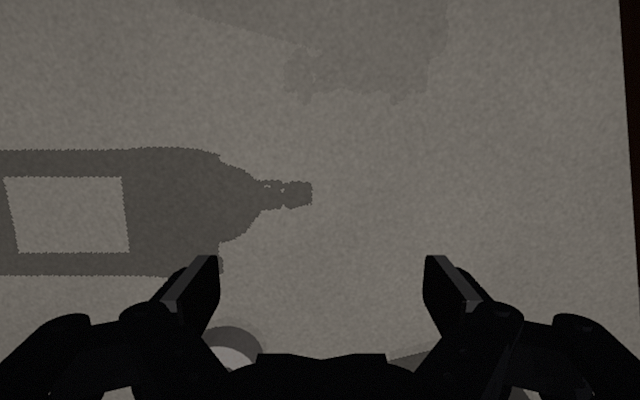

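The scene view shows the teal cassette at about (378,205) with its paddle at (363,243). The side view shows it at (265,200), with the paddle at (298,173). I'll measure these with colour masks and rays next.

```bash
cat > h.py <<'E'
import numpy as np,cv2
from scipy.spatial.transform import Rotation as Rn
def ray(K,T,px):
    d=np.linalg.inv(K)@np.array([px[0],px[1],1.]); d=T[:3,:3]@d
    return T[:3,3].copy(),d/np.linalg.norm(d)
def onz(K,T,px,z):
    o,d=ray(K,T,px); return o+d*(z-o[2])/d[2]
def tri(r1,r2):
    (o1,d1),(o2,d2)=r1,r2
    A=np.stack([d1,-d2],1); t=np.linalg.lstsq(A,o2-o1,rcond=None)[0]
    a=o1+t[0]*d1;b=o2+t[1]*d2
    return (a+b)/2,np.linalg.norm(a-b)
RG={'teal':((80,110,50),(98,255,255)),'orange':((5,150,80),(14,255,255)),'yellow':((20,150,80),(30,255,255))}
def blobs(img,col,roi=None,amin=8):
    hsv=cv2.cvtColor(img,cv2.COLOR_RGB2HSV); m=cv2.inRange(hsv,*map(np.array,RG[col]))
    if roi:
        k=np.zeros_like(m);x0,y0,x1,y1=roi;k[y0:y1,x0:x1]=255;m&=k
    n,l,s,c=cv2.connectedComponentsWithStats(m)
    return [(s[i,4],np.round(c[i],1).tolist(),s[i,:4].tolist()) for i in range(1,n) if s[i,4]>=amin],m
E
python3 - <<'E'
from h import *
for n,roi in [("scene",(330,170,410,260)),("side",(225,155,320,230))]:
    c=np.load(n+"0.npz");im=c["image"];x0,y0,x1,y1=roi
    for col in RG:
        b,m=blobs(im,col,roi,4);print(n,col,b)
        ys,xs=np.nonzero(m);print(' mean',xs.mean(),ys.mean(),len(xs))
    cv2.imwrite(f"pics/{n}_crop.png",cv2.resize(im[y0:y1,x0:x1,::-1],None,fx=6,fy=6,interpolation=cv2.INTER_CUBIC))
E
```

```text
scene teal [(np.int32(274), [379.5, 198.9], [369, 183, 22, 32])]
 mean 379.53284671532845 198.93065693430657 274
scene orange [(np.int32(28), [370.4, 197.0], [369, 190, 4, 14]), (np.int32(20), [389.2, 201.0], [387, 196, 5, 13])]
 mean 378.38775510204084 198.85714285714286 49
scene yellow [(np.int32(39), [371.5, 220.5], [367, 215, 9, 13]), (np.int32(172), [364.2, 241.0], [355, 228, 18, 22])]
 mean 365.521327014218 237.19431279620852 211
side teal [(np.int32(209), [262.3, 192.8], [249, 183, 30, 21])]
 mean 262.3349282296651 192.7799043062201 209
side orange [(np.int32(33), [257.6, 188.3], [255, 184, 6, 11]), (np.int32(59), [269.3, 200.3], [266, 193, 8, 14])]
 mean 265.375 195.83333333333334 96
side yellow [(np.int32(4), [246.5, 155.0], [245, 155, 4, 1]), (np.int32(196), [292.3, 177.2], [278, 167, 28, 24])]
 mean 291.405 176.8 200
```

View pics/scene_crop.png

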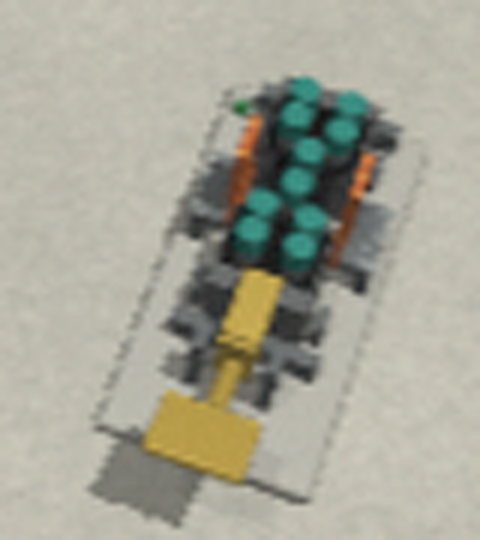

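View pics/side_crop.png

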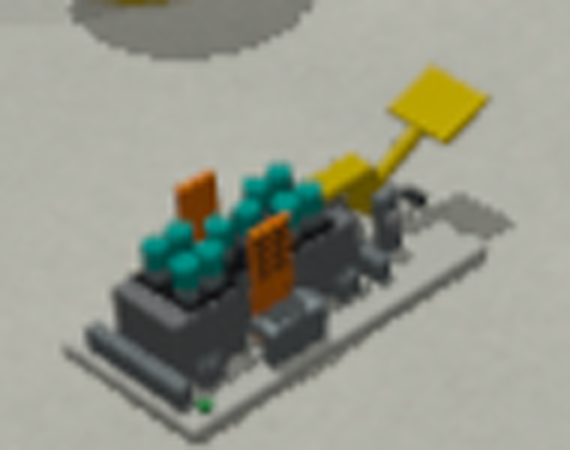

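Run:
```python
from h import *
S=np.load("scene0.npz");D=np.load("side0.npz")
g=lambda c:(c["intrinsics"],c["world_from_camera"])
sp=lambda x,y:((x+.0)/6+330-.4,y/6+170-.4)
dp=lambda x,y:(x/6+225-.4,y/6+155-.4)
f=lambda v:np.round(v,1).tolist()
p,e=tri(ray(*g(S),sp(204,437)),ray(*g(D),dp(439,103)));print("paddle tri",f(p),e)
print("paddle z67",f(onz(*g(S),sp(204,437),67)),f(onz(*g(D),dp(439,103),67)))
for nm,v in dict(bl=(95,428),br=(308,500),tr=(427,155),tl=(228,90)).items(): print("dock S",nm,f(onz(*g(S),sp(*v),10)))
for nm,v in dict(tl=(65,350),tr=(195,440),br=(487,252)).items(): print("dock D",nm,f(onz(*g(D),dp(*v),10)))
print("tab D near",f(onz(*g(D),dp(268,222),80)),"far",f(onz(*g(D),dp(195,180),80)))
print("teal cap S",f(onz(*g(S),(379.5,198.9),67)),"D",f(onz(*g(D),(262.3,192.8),67)))
print("orange tri", [ (f(a),round(b,1)) for a,b in [tri(ray(*g(S),(370.4,197)),ray(*g(D),(257.6,188.3))),tri(ray(*g(S),(389.2,201)),ray(*g(D),(269.3,200.3))),tri(ray(*g(S),(370.4,197)),ray(*g(D),(269.3,200.3))),tri(ray(*g(S),(389.2,201)),ray(*g(D),(257.6,188.3)))]])
```

```text
paddle tri [621.2, 130.4, 65.7] 1.955189123555153
paddle z67 [621.0, 131.2, 67.0] [620.6, 128.0, 67.0]
dock S bl [613.7, 80.1, 10.0]
dock S br [599.4, 177.6, 10.0]
dock S tr [407.1, 154.5, 10.0]
dock S tl [419.4, 54.4, 10.0]
dock D tl [400.0, 145.7, 10.0]
dock D tr [411.5, 49.1, 10.0]
dock D br [606.7, 73.2, 10.0]
tab D near [487.1, 88.0, 80.0] far [479.2, 138.7, 80.0]
teal cap S [484.1, 113.3, 67.0] D [477.3, 110.9, 67.0]
orange tri [([480.4, 103.6, 78.7], np.float64(40.2)), ([480.4, 120.8, 41.4], np.float64(45.9)), ([482.1, 86.1, 52.1], np.float64(2.2)), ([478.5, 138.3, 67.4], np.float64(1.6))]
```

Two views agree to about 2 mm: the grip is near (483,113), the yaw is about 0.12, and the paddle is at (621,130,66), against an expected 67. I'll move above it at the current safe height, with the fingers shutting on the way.

carry_out([
  [-1,-0.85,-0.6,0,0,0,0],
  [-1,-0.85,-0.6,0,0,0,0],
  [-1,-0.85,-0.6,0,0,0,0],
  [-1,-0.85,-0.6,0,0,0,0],
  [-1,-0.85,-0.6,0,0,0,0],
], grip_force=30)

```text
time_s: 0.57
tool_pos: [318.9, 454.4, 230.8]
ee_rot: [-3.14, -0.0, 2.843]
force: [0.8, 0.5, 0.5]
opening: 25.5
```

carry_out([
  [-1,-0.85,-0.6,0,0,0,0],
  [-1,-0.85,-0.6,0,0,0,0],
  [-1,-0.85,-0.6,0,0,0,0],
  [-1,-0.85,-0.6,0,0,0,0],
  [-1,-0.85,-0.6,0,0,0,0],
])

```text
time_s: 0.98
tool_pos: [446.1, 289.1, 230.9]
ee_rot: [-3.14, -0.0, 2.843]
force: [0.4, 0.8, 0.2]
opening: 0.0
```

carry_out([
  [-1,-0.9,-0.635,0,0,0,-0.13],
  [-1,-0.9,-0.635,0,0,0,-0.13],
  [-1,-0.9,-0.635,0,0,0,-0.13],
  [-1,-0.9,-0.635,0,0,0,-0.13],
  [-1,-0.9,-0.635,0,0,0,-0.13],
])

```text
time_s: 1.4
tool_pos: [563.8, 136.3, 231.0]
ee_rot: [-3.141, -0.001, -3.025]
force: [0.2, 0.4, 0.1]
opening: -0.1
```

```bash
cat > w.py <<'E'
from bench import ctrl
from h import *
import sys
def wrist(name):
    s=ctrl.get_state(); c=ctrl.capture("wrist")
    T=np.eye(4);T[:3,:3]=Rn.from_euler('xyz',s["ee_rot"]).as_matrix();T[:3,3]=s["tool_pos"]
    np.savez(name+".npz",K=c["intrinsics"],T=T@c["hand_eye"],image=c["image"])
    cv2.imwrite(f"pics/{name}.png",c["image"][:,:,::-1])
    print({k:np.round(s[k],3).tolist() for k in("time_s","tool_pos","ee_rot","force","opening","joint_pos","dq")})
if __name__=="__main__": wrist(sys.argv[1])
E
python3 w.py w1
```

```text
{'time_s': 1.4, 'tool_pos': [563.845, 136.285, 230.969], 'ee_rot': [-3.141, -0.001, -3.025], 'force': [0.243, 0.387, 0.119], 'opening': -0.125, 'joint_pos': [0.186, 0.383, 1.76, -0.001, 0.999, -1.501], 'dq': [-0.793, 0.263, -0.429, 0.002, 0.158, -0.654]}
```

View pics/w1.png

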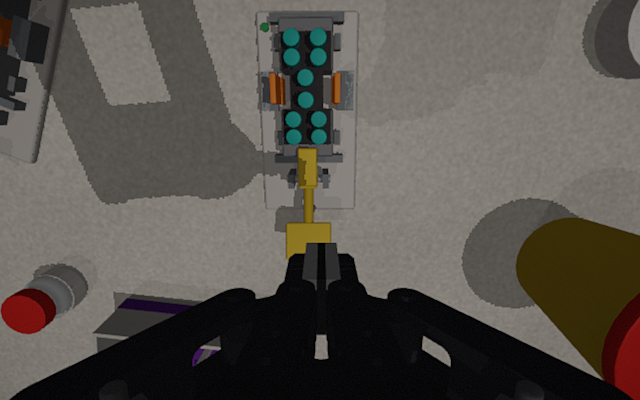

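The wrist view shows the cassette with its catches at about (277,89) and (337,89), and the paddle at about (308,240), partly behind the fingertips. The arm was still settling when this was taken, so I'll measure on a fresh frame.

```bash
python3 w.py w2
python3 - <<'E'
from h import *
c=np.load("w2.npz");K,T,im=c["K"],c["T"],c["image"]
f=lambda v:np.round(v,1).tolist()
roi=(230,0,390,265)
for col in RG:
    b,m=blobs(im,col,roi,10)
    for a in b: print(col,a, f(onz(K,T,a[1],72 if col=='teal' else 62)))
teal=[onz(K,T,a[1],72)[:2] for a in blobs(im,'teal',roi,30)[0]]
print(np.mean(teal,0))
cv2.imwrite("pics/w2_crop.png",cv2.resize(im[0:270,230:390,::-1],None,fx=3,fy=2.2 if 0 else 3)[:600*2:])
E
python3 -c "
import cv2
i=cv2.imread('pics/w2.png');cv2.imwrite('pics/w2c.png',cv2.resize(i[40:140,240:370],None,fx=6,fy=6,interpolation=cv2.INTER_CUBIC));cv2.imwrite('pics/w2d.png',cv2.resize(i[140:270,240:370],None,fx=4,fy=4,interpolation=cv2.INTER_CUBIC))"
```

```text
{'time_s': 1.45, 'tool_pos': [568.449, 131.031, 231.118], 'ee_rot': [-3.138, 0.002, -3.031], 'force': [4.192, -7.9, 0.559], 'opening': 0.016, 'joint_pos': [0.177, 0.387, 1.755, -0.004, 0.998, -1.502], 'dq': [0.08, -0.023, 0.05, 0.007, -0.017, 0.185]}
teal (np.int32(252), [297.1, 31.0], [289, 22, 17, 19]) [444.3, 97.8, 72.0]
teal (np.int32(250), [324.4, 30.6], [316, 22, 18, 18]) [441.6, 119.7, 72.0]
teal (np.int32(250), [324.6, 50.4], [316, 41, 18, 19]) [456.3, 121.5, 72.0]
teal (np.int32(253), [297.8, 50.9], [290, 42, 17, 19]) [459.1, 99.7, 72.0]
teal (np.int32(242), [311.6, 71.5], [304, 63, 17, 18]) [473.6, 112.6, 72.0]
teal (np.int32(223), [312.0, 94.1], [304, 86, 17, 17]) [491.5, 114.7, 72.0]
teal (np.int32(215), [325.2, 113.5], [317, 105, 17, 17]) [506.1, 127.6, 72.0]
teal (np.int32(217), [299.6, 113.8], [292, 106, 16, 17]) [508.7, 105.8, 72.0]
teal (np.int32(203), [325.3, 131.1], [318, 123, 16, 17]) [520.8, 129.4, 72.0]
teal (np.int32(207), [300.1, 131.6], [292, 124, 17, 16]) [523.7, 107.6, 72.0]
orange (np.int32(134), [343.1, 81.4], [341, 67, 6, 31]) [477.8, 140.2, 62.0]
orange (np.int32(257), [281.5, 83.0], [276, 68, 14, 32]) [484.9, 87.1, 62.0]
orange (np.int32(47), [338.4, 84.0], [337, 72, 3, 27]) [480.3, 136.4, 62.0]
yellow (np.int32(2317), [313.4, 205.4], [293, 143, 45, 111]) [592.0, 126.1, 62.0]
[482.5763821  113.63236407]
```

View pics/w2c.png

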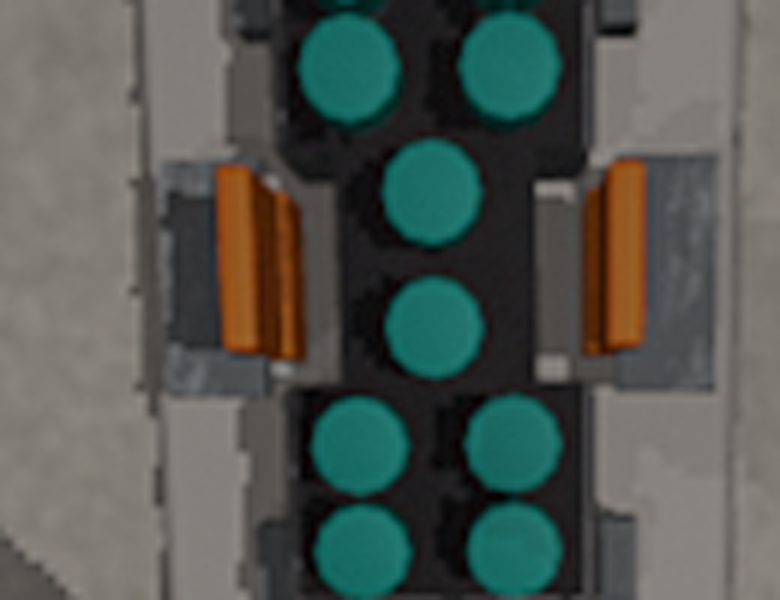

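View pics/w2d.png

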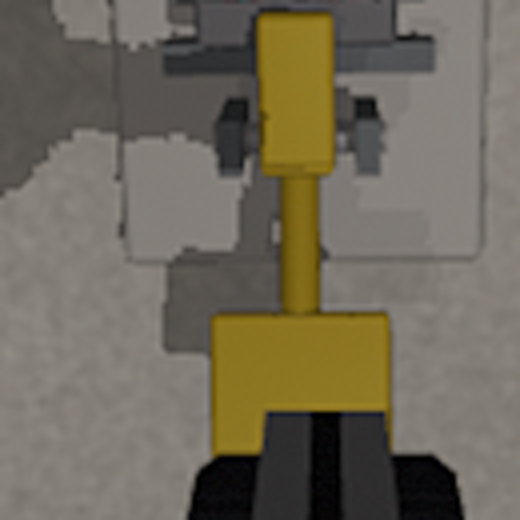

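All checks agree: the grip is at (482.6,113.6), the yaw is 0.122 from the cap rows in both directions, and the paddle comes out at (620.6,130.5), which matches the triangulated point. I'll descend over the paddle.

carry_out([
  [-1,-0.266,-0.03,0.2,0,0,-0.004],
  [-1,-0.266,-0.03,0.4,0,0,-0.004],
  [-1,-0.266,-0.03,0.6,0,0,-0.004],
  [-1,-0.266,-0.03,0.655,0,0,-0.004],
  [-1,-0.266,-0.03,0.655,0,0,-0.004],
])

```text
time_s: 1.92
tool_pos: [616.7, 132.4, 94.1]
ee_rot: [-3.139, -0.008, -3.023]
force: [-1.3, 0.3, -0.2]
opening: -0.1
```

```bash
python3 w.py w3
python3 - <<'E'
from bench import ctrl
import cv2
for n in("side",):
    c=ctrl.capture(n)["image"][120:240,220:380,::-1]
    cv2.imwrite("pics/side3.png",cv2.resize(c,None,fx=5,fy=5,interpolation=cv2.INTER_CUBIC))
E
```

```text
{'time_s': 1.917, 'tool_pos': [616.689, 132.372, 94.075], 'ee_rot': [-3.139, -0.008, -3.023], 'force': [-1.281, 0.284, -0.213], 'opening': -0.063, 'joint_pos': [0.165, 0.614, 1.75, -0.003, 0.786, -1.523], 'dq': [0.007, -0.085, -0.043, -0.001, 0.105, 0.002]}
```

View pics/side3.png

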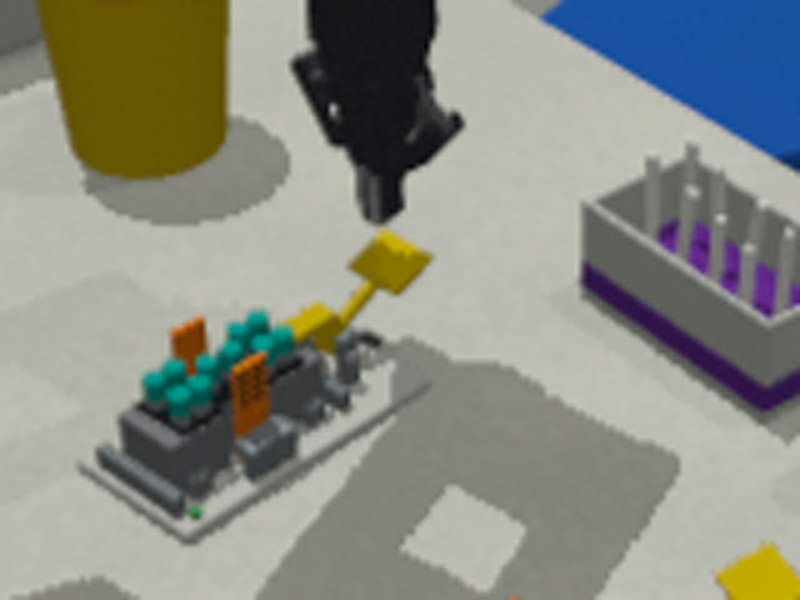

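View pics/w3.png

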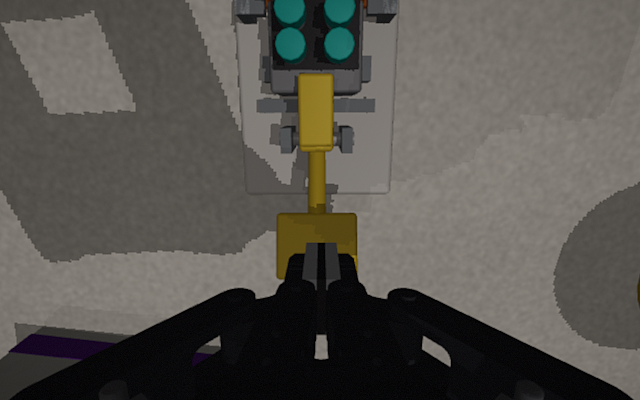

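The fingertips are centred over the paddle within about 2 mm, at z=94. I'll press down while drifting slightly outward.

carry_out([
  [-1,-0.02,-0.012,0.08,0,0,0],
  [-1,-0.02,-0.012,0.14,0,0,0],
  [-1,-0.025,-0.012,0.2,0,0,0],
  [-1,-0.03,-0.012,0.25,0,0,0],
  [-1,-0.035,-0.012,0.3,0,0,0],
])

```text
time_s: 2.43
tool_pos: [627.4, 131.7, 40.1]
ee_rot: [-3.14, 0.001, -3.022]
force: [0.4, 0.2, 0.4]
opening: -0.1
```

carry_out([
  [-1,0,0,0.02,0,0,0],
  [-1,0,0,0.05,0,0,0],
  [-1,0,0,0.07,0,0,0],
  [-1,0,0,0.07,0,0,0],
])

```text
time_s: 2.77
tool_pos: [627.4, 131.8, 29.2]
ee_rot: [-3.14, 0.001, -3.022]
force: [-15.5, -2.3, 57.4]
opening: -0.2
```

```bash
python3 w.py w4
python3 - <<'E'
from bench import ctrl
import cv2
for n in("side",):
    c=ctrl.capture(n)["image"][120:240,220:380,::-1]
    cv2.imwrite("pics/side4.png",cv2.resize(c,None,fx=5,fy=5,interpolation=cv2.INTER_CUBIC))
E
```

```text
{'time_s': 2.767, 'tool_pos': [627.354, 131.83, 29.225], 'ee_rot': [-3.14, 0.001, -3.022], 'force': [-15.482, -2.274, 57.418], 'opening': -0.171, 'joint_pos': [0.161, 0.711, 1.761, -0.003, 0.668, -1.526], 'dq': [-0.001, -0.007, 0.003, -0.0, -0.003, -0.001]}
```

View pics/side4.png

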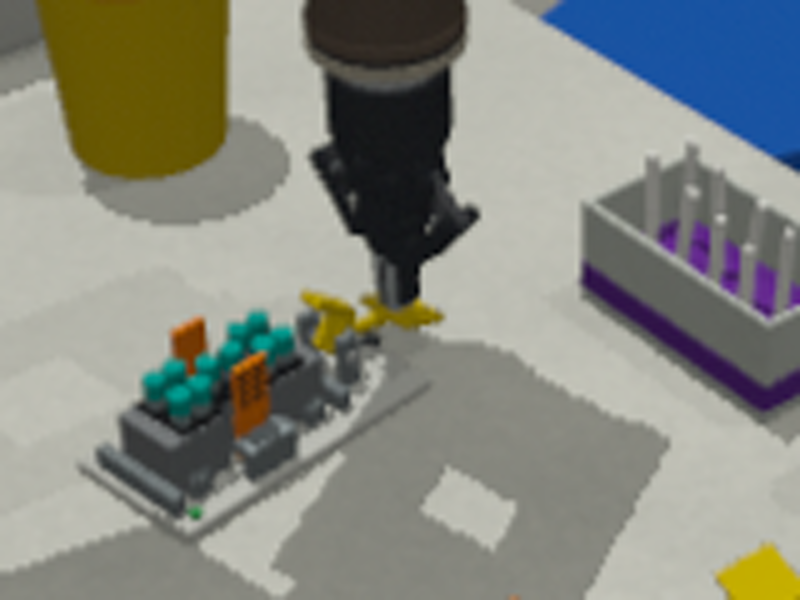

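View pics/w4.png

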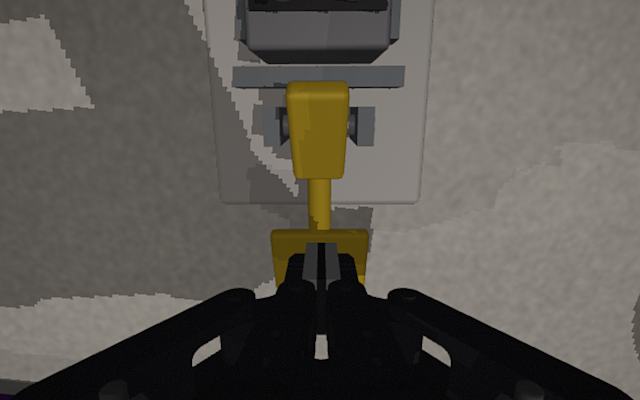

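The side view shows the nose swung up and back and the paddle pressed flat, with 57 N at the stop. I'll lift off and check that the lever stays down.

carry_out([
  [-1,0,0,-0.1,0,0,0],
  [-1,0,0,-0.3,0,0,0],
  [-1,0,0,-0.5,0,0,0],
  [-1,0,0,-0.65,0,0,0],
  [-1,0,0,-0.65,0,0,0],
])

```text
time_s: 3.28
tool_pos: [630.2, 132.6, 165.9]
ee_rot: [-3.14, 0.01, -3.022]
force: [1.8, -0.2, 1.0]
opening: -0.2
```

```bash
python3 w.py w5
python3 - <<'E'
from bench import ctrl
import cv2
for n in("side",):
    c=ctrl.capture(n)["image"][120:240,220:380,::-1]
    cv2.imwrite("pics/side5.png",cv2.resize(c,None,fx=5,fy=5,interpolation=cv2.INTER_CUBIC))
E
```

```text
{'time_s': 3.283, 'tool_pos': [630.221, 132.647, 165.86], 'ee_rot': [-3.14, 0.01, -3.022], 'force': [1.77, -0.201, 0.977], 'opening': -0.248, 'joint_pos': [0.162, 0.534, 1.683, -0.003, 0.915, -1.527], 'dq': [-0.003, 0.061, 0.058, 0.0, -0.092, -0.002]}
```

View pics/side5.png

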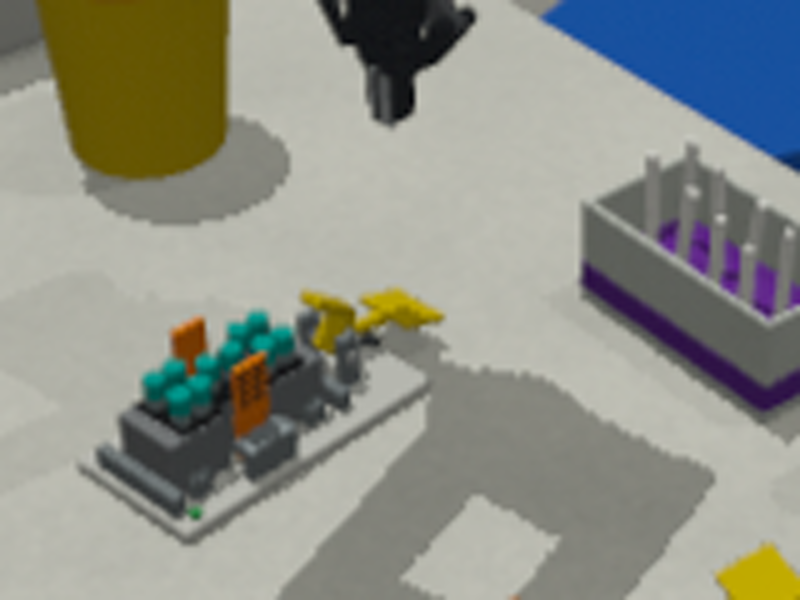

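View pics/w5.png

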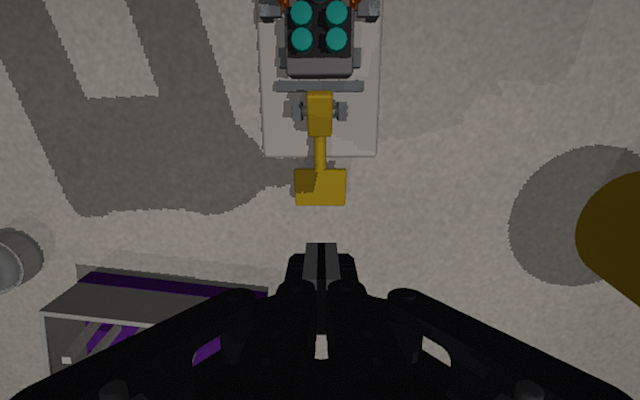

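The lever stays down by itself after release. I'll move above the cassette and open the fingers.

carry_out([
  [1,0.744,-0.006,0.05,0,0,0],
  [1,0.744,-0.006,0.05,0,0,0],
  [1,0.744,-0.006,0.05,0,0,0],
  [1,0.744,-0.006,0.05,0,0,0],
  [1,0.744,-0.006,0.05,0,0,0],
])

```text
time_s: 3.8
tool_pos: [473.1, 112.3, 148.3]
ee_rot: [-3.139, -0.004, -3.022]
force: [1.1, -0.9, 0.2]
opening: 60.4
```

carry_out([
  [1,0,0,0,0,0,0],
  [1,0,0,0,0,0,0],
  [1,0,0,0,0,0,0],
])

```text
time_s: 4.05
tool_pos: [473.4, 112.4, 147.7]
ee_rot: [-3.139, -0.004, -3.022]
force: [-1.0, -1.0, 0.9]
opening: 85.1
```

```bash
python3 w.py w6
python3 - <<'E'
from h import *
c=np.load("w6.npz");K,T,im=c["K"],c["T"],c["image"]
for col,z in(("orange",70),("teal",72)):
  for a in blobs(im,col,None,40)[0]: print(col,a,np.round(onz(K,T,a[1],z),1))
E
```

```text
{'time_s': 4.05, 'tool_pos': [473.408, 112.366, 147.749], 'ee_rot': [-3.139, -0.004, -3.022], 'force': [-1.042, -1.042, 0.93], 'opening': 85.124, 'joint_pos': [0.172, 0.371, 2.045, -0.003, 0.73, -1.516], 'dq': [-0.001, 0.001, -0.013, -0.001, 0.002, 0.003]}
orange (np.int32(65), [290.0, 215.6], [289, 198, 4, 31]) [479.   91.8  70. ]
orange (np.int32(62), [351.7, 211.9], [351, 198, 3, 30]) [471.4 133.2  70. ]
orange (np.int32(235), [280.6, 229.5], [277, 212, 9, 35]) [489.8  86.3  70. ]
orange (np.int32(242), [360.9, 228.8], [357, 212, 9, 35]) [482.7 141.3  70. ]
teal (np.int32(355), [303.8, 166.9], [293, 157, 22, 21]) [444.2  97.7  72. ]
teal (np.int32(357), [337.7, 166.8], [327, 156, 22, 22]) [441.5 119.6  72. ]
teal (np.int32(303), [304.2, 189.4], [295, 179, 20, 21]) [459.1  99.6  72. ]
teal (np.int32(320), [337.4, 189.0], [328, 179, 20, 21]) [456.2 121.3  72. ]
teal (np.int32(296), [320.6, 212.5], [311, 203, 20, 20]) [473.7 112.2  72. ]
teal (np.int32(310), [321.0, 237.7], [311, 228, 21, 20]) [491.7 114.6  72. ]
teal (np.int32(292), [305.3, 259.3], [296, 250, 20, 19]) [509.  105.6  72. ]
teal (np.int32(294), [336.8, 259.2], [327, 250, 20, 19]) [506.3 127.5  72. ]
teal (np.int32(264), [305.7, 278.4], [296, 270, 20, 18]) [523.7 107.5  72. ]
teal (np.int32(265), [336.6, 278.4], [327, 270, 20, 18]) [521.1 129.3  72. ]
```

View pics/w6.png

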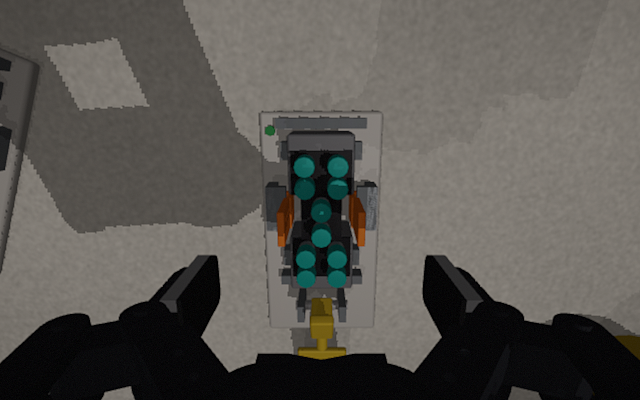

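The second look gives the same grip point, (482.7,113.5), and the tabs and caps match. The TCP overshot 9 mm in x, so I'll correct that while starting down.

carry_out([
  [1,-0.046,0,0.05,0,0,0],
  [1,-0.046,0,0.15,0,0,0],
  [1,-0.046,0,0.25,0,0,0],
  [1,-0.046,0,0.25,0,0,0],
  [1,-0.046,0,0.25,0,0,0],
])

```text
time_s: 4.52
tool_pos: [482.5, 113.3, 97.2]
ee_rot: [-3.139, -0.006, -3.022]
force: [0.4, -0.5, 0.4]
opening: 85.6
```

Alignment is within 0.3 mm. I'll descend to TCP z of about 40.

carry_out([
  [1,0,0,0.06,0,0.001,0],
  [1,0,0,0.14,0,0.001,0],
  [1,0,0,0.21,0,0.001,0],
  [1,0,0,0.27,0,0.001,0],
  [1,0,0,0.28,0,0.001,0],
])

```text
time_s: 4.93
tool_pos: [481.9, 113.1, 40.1]
ee_rot: [-3.139, -0.01, -3.022]
force: [-0.4, 0.5, -0.8]
opening: 85.5
```

```bash
python3 w.py w7
python3 - <<'E'
from bench import ctrl
import cv2
for n in("side",):
    c=ctrl.capture(n)["image"][120:240,200:360,::-1]
    cv2.imwrite("pics/side7.png",cv2.resize(c,None,fx=5,fy=5,interpolation=cv2.INTER_CUBIC))
E
```

```text
{'time_s': 4.933, 'tool_pos': [481.922, 113.055, 40.081], 'ee_rot': [-3.139, -0.01, -3.022], 'force': [-0.444, 0.541, -0.811], 'opening': 85.464, 'joint_pos': [0.171, 0.567, 2.092, -0.004, 0.492, -1.516], 'dq': [0.001, 0.015, -0.001, -0.001, -0.012, 0.0]}
```

View pics/side7.png

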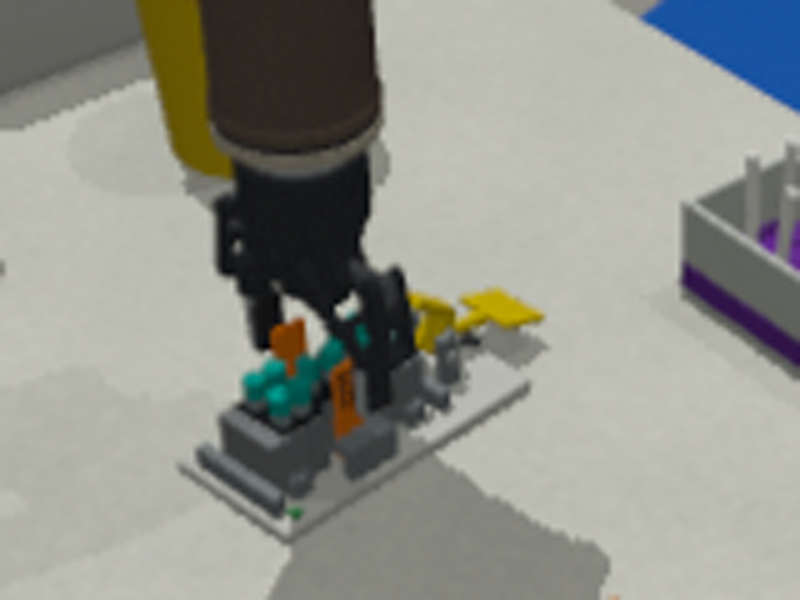

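View pics/w7.png

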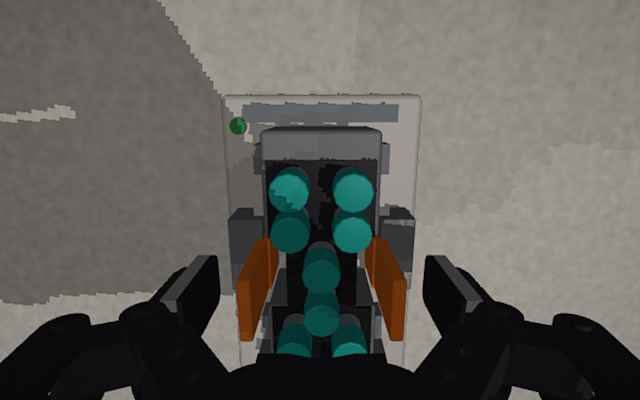

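The fingers straddle both orange tabs (at about (257,290) and (385,290) in the wrist view), with clear gaps on each side and no contact force. I'll close at 40 N.

carry_out([
  [-1,0,0,0,0,0,0],
  [-1,0,0,0,0,0,0],
  [-1,0,0,0,0,0,0],
  [-1,0,0,0,0,0,0],
  [-1,0,0,0,0,0,0],
], grip_force=40)

```text
time_s: 5.45
tool_pos: [483.1, 113.3, 42.6]
ee_rot: [-3.139, -0.007, -3.022]
force: [-3.0, -0.0, 21.3]
opening: 42.8
```

carry_out([
  [-1,0,0,0,0,0,0],
  [-1,0,0,0,0,0,0],
  [-1,0,0,0,0,0,0],
  [-1,0,0,0,0,0,0],
])

```text
time_s: 5.78
tool_pos: [483.4, 113.3, 42.9]
ee_rot: [-3.139, -0.007, -3.022]
force: [-1.2, -0.3, 10.0]
opening: 42.3
```

```bash
python3 w.py w8
python3 - <<'E'
from bench import ctrl
import cv2
for n in("side",):
    c=ctrl.capture(n)["image"][120:240,200:360,::-1]
    cv2.imwrite("pics/side8.png",cv2.resize(c,None,fx=5,fy=5,interpolation=cv2.INTER_CUBIC))
E
```

```text
{'time_s': 5.783, 'tool_pos': [483.422, 113.328, 42.905], 'ee_rot': [-3.139, -0.007, -3.022], 'force': [-1.176, -0.31, 10.036], 'opening': 42.335, 'joint_pos': [0.171, 0.562, 2.091, -0.004, 0.496, -1.516], 'dq': [-0.001, -0.002, -0.001, -0.001, 0.0, -0.001]}
```

View pics/side8.png

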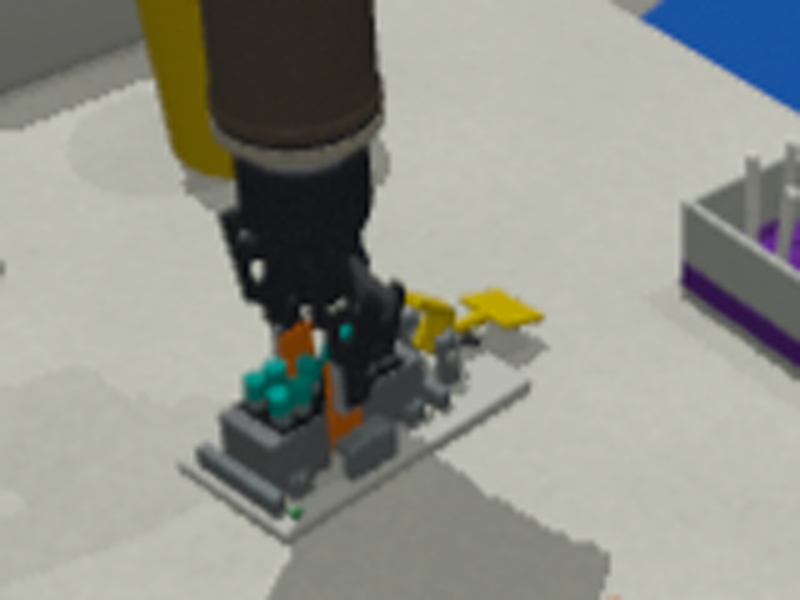

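View pics/w8.png

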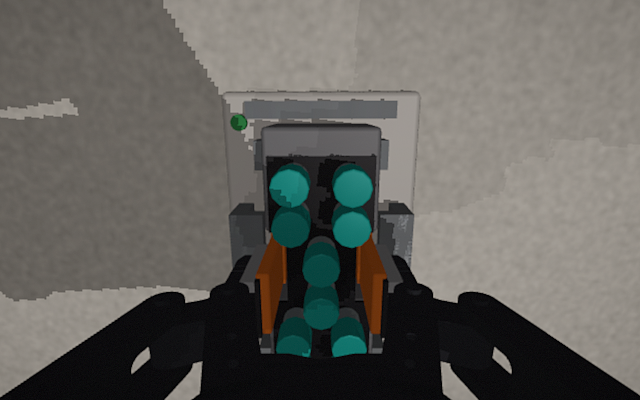

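Both tabs are pushed inward (inner faces at about (270,290) and (372,290)) and the fingers have stalled at 42 mm. The cassette is still seated. I'll start the lift gently.

carry_out([
  [-1,0,0,-0.02,0,0,0],
  [-1,0,0,-0.04,0,0,0],
  [-1,0,0,-0.07,0,0,0],
  [-1,0,0,-0.1,0,0,0],
  [-1,0,0,-0.13,0,0,0],
])

```text
time_s: 6.3
tool_pos: [483.6, 113.4, 69.6]
ee_rot: [-3.139, -0.007, -3.022]
force: [-0.7, 0.8, -3.1]
opening: 42.1
```

```bash
python3 w.py w9
python3 - <<'E'
from bench import ctrl
import cv2
for n in("side",):
    c=ctrl.capture(n)["image"][120:240,200:360,::-1]
    cv2.imwrite("pics/side9.png",cv2.resize(c,None,fx=5,fy=5,interpolation=cv2.INTER_CUBIC))
E
```

```text
{'time_s': 6.3, 'tool_pos': [483.584, 113.398, 69.607], 'ee_rot': [-3.139, -0.007, -3.022], 'force': [-0.731, 0.755, -3.127], 'opening': 42.057, 'joint_pos': [0.171, 0.514, 2.077, -0.004, 0.558, -1.516], 'dq': [-0.0, -0.131, -0.041, 0.001, 0.169, -0.001]}
```

View pics/side9.png

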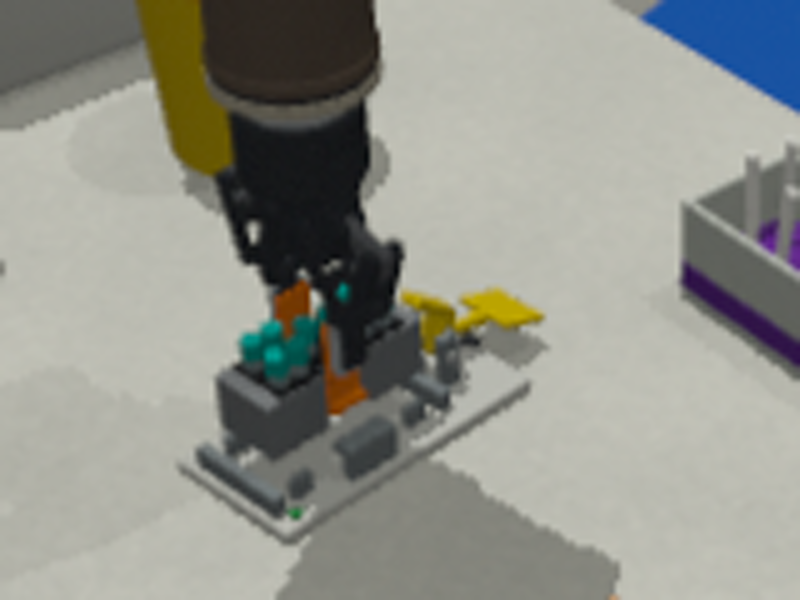

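The cassette is free, level, and following the hand, and the -3.1 N reading matches its weight. I'll continue up.

carry_out([
  [-1,0,0,-0.05,0,0,0],
  [-1,0,0,-0.12,0,0,0],
  [-1,0,0,-0.19,0,0,0],
  [-1,0,0,-0.25,0,0,0],
  [-1,0,0,-0.3,0,0,0],
])

```text
time_s: 6.82
tool_pos: [484.6, 113.7, 131.4]
ee_rot: [-3.139, -0.005, -3.022]
force: [0.9, -0.2, -3.2]
opening: 42.1
```

carry_out([
  [-1,0,0,-0.05,0,0,0],
  [-1,0,0,-0.1,0,0,0],
  [-1,0,0,-0.12,0,0,0],
  [-1,0,0,-0.13,0,0,0],
  [-1,0,0,-0.13,0,0,0],
])

```text
time_s: 7.23
tool_pos: [484.9, 113.8, 157.7]
ee_rot: [-3.139, -0.004, -3.022]
force: [0.3, 1.0, -4.2]
opening: 41.9
```

carry_out([
  [-1,0,0,0,0,0,0],
  [-1,0,0,0,0,0,0],
  [-1,0,0,0,0,0,0],
  [-1,0,0,0,0,0,0],
  [-1,0,0,0,0,0,0],
])

```text
time_s: 7.65
tool_pos: [484.7, 113.8, 157.4]
ee_rot: [-3.139, -0.005, -3.022]
force: [0.1, 0.1, -2.6]
opening: 41.9
```

```bash
python3 w.py w10
python3 - <<'E'
from bench import ctrl
import cv2
c=ctrl.capture("side")["image"];cv2.imwrite("pics/side10f.png",c[:,:,::-1])
c=c[100:240,200:360,::-1]
cv2.imwrite("pics/side10.png",cv2.resize(c,None,fx=4,fy=4,interpolation=cv2.INTER_CUBIC))
E
```

```text
{'time_s': 7.65, 'tool_pos': [484.726, 113.764, 157.395], 'ee_rot': [-3.139, -0.005, -3.022], 'force': [0.079, 0.126, -2.648], 'opening': 41.855, 'joint_pos': [0.171, 0.37, 2.012, -0.003, 0.764, -1.517], 'dq': [0.0, -0.003, -0.001, -0.001, 0.001, 0.001]}
```

View pics/side10.png

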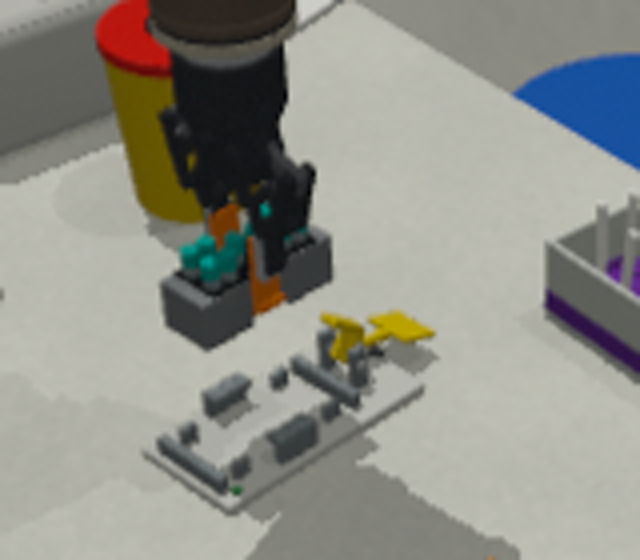

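View pics/w10.png

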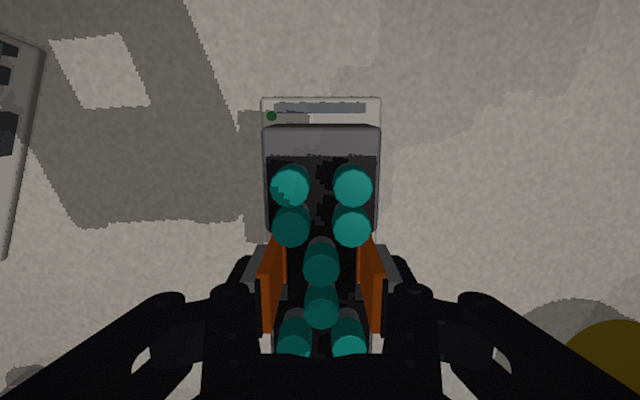

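View pics/side10f.png

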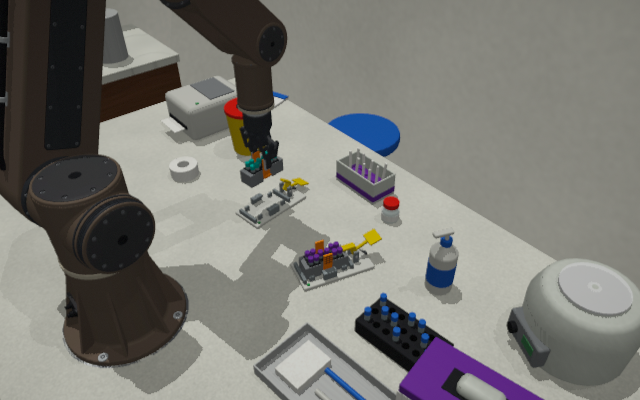

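The cassette hangs level, with its caps at the same wrist-image pixels as when it was docked, so it hasn't slipped. Its underside is about 124 mm up, the lever is still down, and the rest of the bench looks undisturbed. I'll hand it in.

Run:
```python
from bench import ctrl
print(ctrl.job_done()); s=ctrl.get_state(); print(s["time_s"],s["tool_pos"],s["force"],s["opening"])
```

```text
the job is handed in; nothing more can be done
None
the job is handed in; nothing more can be done
```

The teal cassette is out of its dock and held by its pinched catches, level and still. I handed the job in about 7.7 s into the 48 s allowed; the hand-in gives no verdict.

**What I did:** I located the cassette from the two fixed cameras and the wrist camera, which agreed to about 2 mm. I pressed the yellow lever to its stop and saw it stay down after I let go. I then closed on both orange catches at 40 N and lifted straight up.

**Last checks:**
- **Height:** the underside was about 124 mm above the bench, worked out from the tool height.
- **Hold:** the wrist force was −2.6 N, which fits the cassette's 0.28 kg hanging free. The caps sat at the same wrist-image pixels as when it was docked, so it hadn't slipped, and the joints were still.
- **Rest of the bench:** the lever was still down. By eye in the side view, the violet cassette, its lever and everything else hadn't moved.

**Disagreements and limits:**
- The opening read 42 mm, against the 46 mm expected with both catches fully in. I took it to mean fully pinched, since the tabs looked pressed in, but catch travel can't be read directly.
- Moving over to the cassette, the tool overshot by 9 mm, and I corrected this before going down.

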